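Short spin on the microcentrifuge

ROBOT

A 6-joint arm with a two-finger parallel gripper is mounted at the origin on a cart in front of the work surface, level with it; the furniture and walls round the work are solid. World frame = base frame: x ahead of the robot, y to its left, z up, the work surface at z = 0. Lengths are in m, angles in rad, forces in N, time in s.
With the tool pointing down it reaches from about 0.375 to 0.9 m from the base axis. Payload 3.1 kg.
Tool frame: the origin (TCP) lies between the finger pads; the fingertips stand 22 mm ahead of it and the grasp point (between the pads) lies 3 mm ahead of it; z points along the fingers, y is the line along which they close (so a half turn about z gives the same grasp; the last joint's range is limited). The gripper opens to 87 mm and grips with 3 to 60 N. Pads are 19 mm wide; open, the fingers measure 117 mm over their backs; the gripper's body (75 mm by 190 mm) begins 51 mm behind the grasp point.
Start: joints at [-1.409, 0.527, 1.433, -0, 1.181, -0.178], TCP at [0.209, -0.589, 0.245] pointing down, gripper open.
Joint ranges: [-3.08, 3.08], [-0.75, 2.2], [0.22, 2.44], [-1.43, 4.57], [0, 2.65], [-2.85, 2.85]. Speed limits (rad/s): [2.79, 2.79, 3.14, 3.14, 3.14, 3.14].

INTERFACE

Orientations are given as a unit quaternion [x, y, z, w].
In Python, from rig import robot gives the robot as it stands.
- The arm moves only by the tool move_arm, never from a script. Its argument "series" is text: rows parted by semicolons, each of 6 numbers parted by spaces: the shift along the tool's x, y, z in mm, then the turn, a rotation vector about the tool's x, y, z in degrees. In form: dx dy dz ax ay az; .... A call has 1 to 8 rows; each row is the pose to reach, as a shift and turn from the pose commanded when the call began, along the tool's axes at that moment; what a row does not reach only later rows make up. A row lasts 1/12 s, in which the tool goes at most 41.7 mm and 7.16 degrees, less where a joint would pass 70% of its speed; a pose out of reach is approached as far as the arm can. A call with a gripper value outside its range is refused whole. "jaw" is the opening, from 0 (shut) to 1 (fully open), set as the call begins (left out, the last holds). The fingers move at their own pace and stop on an object; "newtons" is the grip in N (left out, the last holds). Time passes only in rows, so rows that repeat a pose let the fingers close. It gives the time, the measured TCP pose, the force, the opening and the grip force at its end, in the units of the state.
- robot.get_obs(): the state, without advancing time (a new reading comes with each control period).
- robot.camera(name): name is "scene" or "top" or "wrist"; returns a dict with "img" (384x512x3 uint8, red, green, blue), "mtx" (3x3 intrinsics, pixels), "world_to_cam" (4x4, takes a point from world to camera coordinates). Camera axes: x right, y down, z forward; pixel columns grow to the right and rows downward; lengths in m; the calibration is good to about 2 mm. A picture is of the moment at which its call begins. There is no depth.
- robot.hand_in(): hands the job in; it is judged then, once.
Trained networks look in a picture, given as the dict that the camera call returned (one of the last four; its "shot" number tells which), for a name from the list of things; names that differ only in an ending like _2 or _b are one class to them, and where a whole thing is asked for, a point or a joint stands for the part that bears it (a point fixed in the world has none). Each returns a list of dicts, best first, with "p" (0 to 1); they miss things now and then, are a little off and sometimes report something else, mostly with a low value. They report only what shows in the picture. A call takes as long as a camera call.
- robot.search_frame(picture, thing): "xyz" ([x, y, z] in m, in world coordinates, good to about 4 mm: the middle of the surface that is visible of it).
- robot.tip_of(picture, thing): "xyz" ([x, y, z] in m, in world coordinates, good to about 4 mm: a listed point, or the origin of a listed thing).
The state is a dict: "time": time; "q": joint angles; "joint_velocities": joint speeds; "joint_torque": joint torques, N m; "position": TCP position; "tool_rot": TCP orientation; "ft_force": force on the tool from outside, world axes, zero at the start; "moment": the same for the moment, N m; "grip_width": finger opening in m; "grip_force": force on a finger pad.
Only numpy, scipy, OpenCV 4.12 (cv2) and the standard library are available. Lean on these libraries where they do the work, as an engineer would, in place of code of your own. Each camera call takes 0.05 s, during which the arm holds its last target. There are 200 camera calls.

TASK

Give the tubes in the white microcentrifuge with the control panel a short spin, just by pressing with the closed fingertips (nothing needs gripping): first switch it on by pressing the far end of its black rocker fully over while the lid is still up (it checks its lid sensor as it starts), then push the lid down until the latch catches and it stays shut by itself, and last press the round key fully down and keep it pressed, because the rotor turns only while it is held: finish while still holding it down. Do not press the wide start key beside it, do not force the lid further open, and do not shift or lift the things standing around.

Things in the scene. Friction and masses are not known exactly. Their poses are not given: they have to be found in the camera images.
- centrifuge: white microcentrifuge, 270 mm deep (x) x 200 mm wide (y) x 132 mm high with the lid shut, fixed on the worktop (not the smaller one far back). Origin: centre of its underside; -x is its front, +y its left seen from the front, z up. Front: panel 90 mm deep, rising 0.21 rad to the back from 75 to 94 mm height, with rocker (y +68), wide key (y +10), round key (y -62); behind it the lid
- latch_tab (a joint): grey ribbed latch tab, 40 mm wide, in the middle in front of the lid (machine x -51 mm, top 112 mm high): 0 = up (catching), 0.4 rad = pressed down. It dips by itself to about 0.25 as the lid passes and springs back; pressing it lets the lid go
- mains_rocker (a joint): black mains rocker, 42 x 22 mm, rocking about the machine's y: 0 = off (far end proud), 0.34 rad = on (far end down, which is fully over). It counts as on above 0.29. No spring: it stays where it is left. About 2 to 5 N on its far end moves it; it stops hard when over
- rocker_far_end (a point): point on top of the rocker's far half, 17 mm beyond its pivot and 4 mm short of its far end: press here, downward; it sinks about 6 mm from off to on and stays proud of the panel
- lid (a joint): lid hinge at the back, about the machine's y: 0 = shut, 0.65 to 0.95 rad at the start, 1.3 = fully open. The hinge is sprung open with friction; let go before the latch has caught, the lid rises again to 0.3 to 0.5. Caught by the latch it rests near 0.01. It takes about 5 to 8 N near the front edge to push it onto the latch, down to its stop at 0
- lid_push (a point): point on the top face of the lid, on its middle line, about 20 mm behind its front edge and 138 mm from the hinge axis (12 mm above the hinge axis when shut): push here, downwards, following the arc about lid_hinge. The lid is 184 mm wide, 157 mm deep, 12 mm thick, with a 74 mm round clear window in the middle
- lid_hinge (a point): point on the lid's hinge axis, in the middle of the machine; its axes turn with the lid (y along the hinge, x from the front edge towards the hinge)
- spin_key (a joint): travel of the round short-spin key along the panel's normal: 0 = up, 0.004 m = fully down; pressed above 0.003. Sprung: needs about 3.5 N to stay down, and rises when let go
- spin_key_top (a point): centre of the top of the round key, 25 mm diameter, 6.5 mm proud of the panel, white, at the right end of the panel
- start_key (a joint): travel of the wide start key, 0 to 0.004 m, which must be left alone (stay under 0.0015)
- start_key_top (a point): centre of the top of the wide start key, 38 x 20 mm, 6.5 mm proud of the panel, 72 mm to the left of the round key
- rack: loose white foam rack full of sample tubes, 100 x 147 x 107 mm, left of the machine; origin: centre of its underside
- amber_bottle: loose brown bottle with white cap, 48 x 50 x 99 mm, right of the machine; origin: centre of its underside
- dropper: loose small white dropper bottle, 29 x 29 x 85 mm, left of the panel; origin: centre of its underside
- pen: loose marker pen, 10 x 131 x 12 mm, lying in front of the machine; origin: centre of its underside
- tweezers: loose steel forceps, 21 x 138 x 9 mm, lying right of the machine; origin: centre of its underside
- tips: loose box of pipette tips, 68 x 118 x 71 mm, right of the machine at the back; origin: centre of its underside
- timer: loose white countdown timer, 62 x 66 x 21 mm, right of the machine towards the front; origin: centre of its underside

How it is judged:
By the outcome, as a careful person would: the job done as asked, in the order asked, and still so for the second after the job is handed in, while the arm keeps its last pose, push and grip.
It also fails if it takes over 43 s, if anything falls off the work surface, if the arm or the gripper's body presses on something with over 40 N, if the wrist force passes 120 N, or if a joint passes its speed limit or range.

## Working session

There is one attempt and no reset: what is moved stays moved. The work goes in short steps, Python scripts to look and compute and a tool call to move; the robot and the scene stay as the last step left them, time stands still between calls to the robot, and variables do not carry over. Pictures are saved under pics/ and viewed, at most 10 in all, crops included, and the job is handed in when it is done.

Besides the shell and the picture viewer there is one more tool, called after ">>>" by a JSON object that holds its "method" and its "body". move_arm: Moves the arm, as the interface text tells. Its arguments: {"type":"object","properties":{"series":{"type":"string"},"jaw":{"type":"number"},"newtons":{"type":"number"}},"required":["series"]}

```bash
mkdir -p pics; cat > h.py <<'E'
from rig import robot
import numpy as np, cv2
def save(p,n): cv2.imwrite('pics/'+n,cv2.cvtColor(p['img'],cv2.COLOR_RGB2BGR))
def proj(p,x):
    c=p['world_to_cam']@np.r_[x,1]; u=p['mtx']@c[:3]; return (u[:2]/u[2]).round(0)
E
python3 - <<'E'
from h import *
a=robot.camera('scene');b=robot.camera('top')
for n,p in(('scene',a),('top',b)):
    print(n)
    for t in ['rocker_far_end','lid_push','lid_hinge','spin_key_top','start_key_top','centrifuge','rack','amber_bottle','dropper','timer','tips']:
        r=robot.tip_of(p,t)
        for d in r[:2]: print(t,round(d['p'],2),np.round(d['xyz'],3),proj(p,d['xyz']))
im=np.hstack([a['img'],b['img']]); im=cv2.resize(im,(800,300))
cv2.imwrite('pics/a.png',im[:,:,::-1])
print(robot.get_obs())
E
```

```text
scene
rocker_far_end 0.58 [0.485 0.134 0.096] [224. 240.]
lid_push 0.56 [0.584 0.064 0.213] [235. 167.]
lid_hinge 0.86 [0.684 0.064 0.113] [221. 166.]
lid_hinge 0.53 [ 0.478 -0.1    0.   ] [312. 233.]
spin_key_top 0.49 [0.465 0.014 0.091] [275. 231.]
spin_key_top 0.49 [0.584 0.067 0.214] [234. 167.]
start_key_top 0.67 [0.586 0.066 0.213] [234. 167.]
start_key_top 0.49 [0.473 0.078 0.089] [249. 238.]
centrifuge 0.81 [ 0.572  0.065 -0.001] [238. 226.]
rack 0.8 [0.628 0.272 0.001] [154. 235.]
amber_bottle 0.57 [ 0.584 -0.101  0.001] [294. 202.]
dropper 0.54 [ 0.569  0.066 -0.002] [238. 227.]
tips 0.62 [ 0.673 -0.165 -0.005] [300. 173.]
tips 0.32 [0.584 0.065 0.214] [234. 167.]
top
rocker_far_end 0.49 [0.484 0.14  0.094] [223. 228.]
lid_push 0.75 [0.586 0.062 0.215] [246. 189.]
lid_hinge 0.85 [0.687 0.06  0.117] [248. 161.]
spin_key_top 0.54 [0.463 0.012 0.089] [265. 235.]
start_key_top 0.43 [0.462 0.084 0.088] [241. 235.]
centrifuge 0.68 [0.568 0.068 0.004] [247. 204.]
centrifuge 0.32 [0.516 0.216 0.002] [202. 221.]
rack 0.59 [0.627 0.265 0.003] [187. 187.]
amber_bottle 0.6 [ 0.589 -0.1
[... 200 characters left out ...]

{'time': 1.2, 'q': array([-1.40848203e+00,  5.27505516e-01,  1.43271295e+00,  1.65642000e-05,
        1.18139701e+00, -1.78451949e-01]), 'joint_velocities': array([ 0.00066582,  0.00038067, -0.00055962, -0.00118363, -0.0005441 ,
        0.00167433]), 'joint_torque': array([ 7.33404522e-04, -4.40019965e+01, -1.76984435e+01,  6.36438257e-02,
        5.04301465e-02, -2.31510491e-06]), 'position': array([ 0.2089365 , -0.5890124 ,  0.24454087]), 'tool_rot': array([ 9.85520410e-01,  1.69556837e-01,  7.75388690e-06, -1.13513381e-05]), 'ft_force': array([0.07624121, 0.41683623, 0.4002936 ]), 'moment': array([0.06397479, 0.00920349, 0.09396785]), 'grip_force': 0.0, 'grip_width': 0.08713683689531694}
```

View pics/a.png

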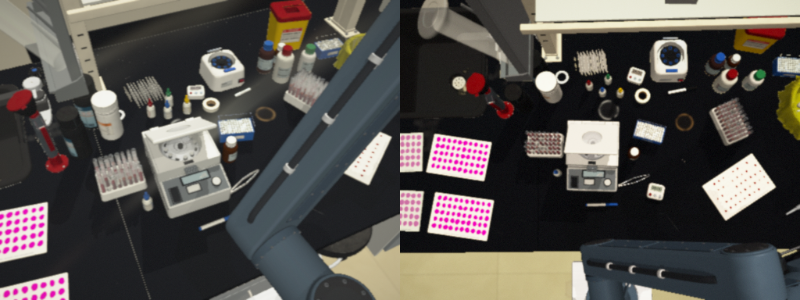

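The machine stands at about (0.57, 0.065) with almost no yaw. Its lid is up at roughly 0.7 rad, the panel faces the robot, and the dropper and rack are to its left.

```bash
cat >> h.py <<'E'
from scipy.spatial.transform import Rotation as Ro
def goal(tip,yaw=-0.02,tilt=0.):
    """tool shift mm / turn deg to put the FINGERTIP at tip, tool x along yaw, fingers leaning forward by tilt"""
    o=robot.get_obs(); R=Ro.from_quat(o['tool_rot'])
    T=Ro.from_euler('z',yaw)*Ro.from_euler('y',-tilt)*Ro.from_euler('x',np.pi)
    p=np.array(tip)-T.apply([0,0,.022])
    d=R.inv().apply(p-o['position'])*1000; r=(R.inv()*T).as_rotvec(degrees=True)
    print('t',round(o['time'],2),'pos',o['position'].round(4),'z',R.apply([0,0,1]).round(3),'F',o['ft_force'].round(1))
    print('goal',np.round(p,4),'shift',d.round(1),'turn',r.round(1),'rows',np.linalg.norm(d)/41.7,np.linalg.norm(r)/7.16)
E
python3 - <<'E'
from h import *
goal([.41,-.2,.23]); goal([.43,.075,.23])
E
```

```text
t 1.2 pos [ 0.2089 -0.589   0.2445] z [ 0.  0. -1.] F [0.1 0.4 0.4]
goal [ 0.41  -0.2    0.252] shift [ 319.5 -299.4   -7.4] turn [-0.  -0.  20.7] rows 10.502743470644548 2.886874709854283
t 1.2 pos [ 0.2089 -0.589   0.2445] z [ 0.  0. -1.] F [0.1 0.4 0.4]
goal [0.43  0.075 0.252] shift [ 430.3 -552.    -7.4] turn [-0.  -0.  20.7] rows 16.78378154059232 2.886874709854283
```

>>> {"method": "move_arm", "body": {"series": "35 -30 -3 0 0 5; 75 -65 -7 0 0 10; 115 -100 -7 0 0 15; 150 -135 -7 0 0 20; 185 -170 -7 0 0 20.7; 220 -205 -7 0 0 20.7; 255 -240 -7 0 0 20.7; 290 -270 -7 0 0 20.7", "jaw": 0, "newtons": 10}}

```text
time: 1.87
position: [0.3632, -0.2918, 0.2518]
tool_rot: [1.0, -0.011, 0.0, 0.0]
ft_force: [1.2, -0.8, -0.1]
grip_width: 0.0417
grip_force: 0.0
```

```bash
python3 - <<'E'
from h import *
goal([.42,.075,.23],tilt=.21)
E
```

```text
t 1.87 pos [ 0.3632 -0.2918  0.2518] z [ 0. -0. -1.] F [ 1.2 -0.8 -0.1]
goal [0.4154 0.0751 0.2515] shift [ 4.450e+01 -3.679e+02  2.000e-01] turn [ 0.  12.  -0.1] rows 8.887922615876297 1.6781814688609087
```

>>> {"method": "move_arm", "body": {"series": "10 -40 0 0 3 0; 20 -80 0 0 6 0; 30 -120 0 0 9 0; 40 -160 0 0 12 0; 45 -200 0 0 12 0; 45 -240 0 0 12 0; 45 -280 0 0 12 0; 45 -310 0 0 12 0"}}

```text
time: 2.53
position: [0.4133, 0.0179, 0.2518]
tool_rot: [0.994, -0.01, 0.105, 0.001]
ft_force: [0.8, -0.8, -0.1]
grip_width: 0.0007
grip_force: 0.0
```

>>> {"method": "move_arm", "body": {"series": "0 -25 0 0 0 0; 0 -45 0 0 0 0; 0 -55 0 0 0 0; 0 -55 0 0 0 0; 0 -55 0 0 0 0"}}

```text
time: 2.95
position: [0.4153, 0.0706, 0.2517]
tool_rot: [0.994, -0.009, 0.105, 0.001]
ft_force: [1.6, -0.4, 0.6]
grip_width: 0.0004
grip_force: 0.0
```

```bash
python3 - <<'E'
from h import *
ps={n:robot.camera(n) for n in('wrist','scene','top')}
for n,p in ps.items():
    print(n)
    for t in ['rocker_far_end','lid_push','lid_hinge','spin_key_top','start_key_top']:
        for d in robot.tip_of(p,t)[:2]: print(t,round(d['p'],2),np.round(d['xyz'],3),proj(p,d['xyz']))
save(ps['wrist'],'w1.png'); goal([.485,.137,.12],tilt=.21)
E
```

```text
wrist
rocker_far_end 0.57 [0.484 0.137 0.096] [191. 152.]
lid_hinge 0.67 [0.628 0.267 0.003] [106.  51.]
spin_key_top 0.61 [0.468 0.01  0.085] [307. 165.]
start_key_top 0.95 [0.47  0.08  0.091] [245. 164.]
scene
top
rocker_far_end 0.67 [0.482 0.14  0.098] [222. 229.]
lid_push 0.6 [0.582 0.067 0.213] [244. 190.]
lid_hinge 0.65 [0.684 0.062 0.119] [247. 162.]
spin_key_top 0.52 [0.464 0.008 0.09 ] [266. 234.]
start_key_top 0.58 [0.465 0.081 0.087] [242. 234.]
t 3.85 pos [0.4153 0.0703 0.2515] z [ 0.208 -0.004 -0.978] F [-0.2  0.7  0. ]
goal [0.4804 0.1371 0.1415] shift [ 39.5 -68.1 120.9] turn [ 0.  0. -0.] rows 3.4589190865887947 0.005374097830333632
```

View pics/w1.png

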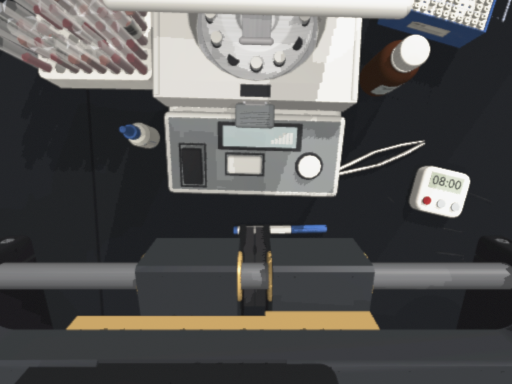

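The wrist view shows the rocker at px (193,166), with its far end at (191,152). The start key is at (244,164) and the round key at (309,167), with free space above the panel. The networks agree with this.

```bash
python3 - <<'E'
from h import *
goal([.484,.138,.108],tilt=.21)
E
```

```text
t 3.85 pos [0.4153 0.0703 0.2515] z [ 0.208 -0.004 -0.978] F [-0.2  0.7  0. ]
goal [0.4794 0.1381 0.1295] shift [ 36.  -69.1 132.4] turn [ 0.  0. -0.] rows 3.6835148183363504 0.005374097830333632
```

>>> {"method": "move_arm", "body": {"series": "12 -25 20 0 0 0; 25 -50 50 0 0 0; 36 -69 85 0 0 0; 36 -69 112 0 0 0; 36 -69 127 0 0 0; 36 -69 132 0 0 0; 36 -69 132 0 0 0"}}

```text
time: 4.43
position: [0.4787, 0.138, 0.1285]
tool_rot: [0.995, -0.01, 0.103, 0.001]
ft_force: [0.2, -0.3, 0.3]
grip_width: 0.0003
grip_force: 0.0
```

```bash
python3 - <<'E'
from h import *
goal([.484,.138,.096],tilt=.21)
p=robot.camera('wrist')
for d in robot.tip_of(p,'rocker_far_end')[:2]: print(d)
save(p,'w2.png')
E
```

```text
t 4.43 pos [0.4787 0.138  0.1285] z [ 0.205 -0.004 -0.979] F [ 0.2 -0.3  0.3]
goal [0.4794 0.1381 0.1175] shift [-1.6 -0.1 10.9] turn [ 0.   0.2 -0. ] rows 0.2642818886388521 0.0302824382636834
```

View pics/w2.png

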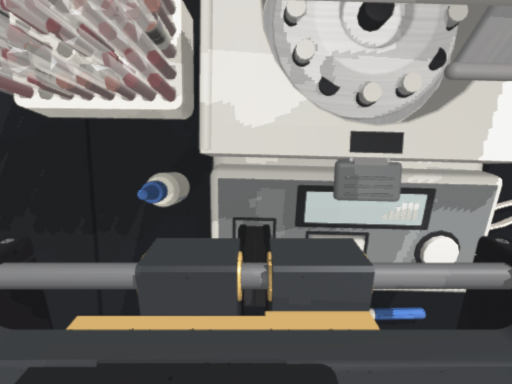

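The fingers are centred sideways over the rocker: its frame runs from px 233 to 275 and the fingers are at 255. Now I press.

>>> {"method": "move_arm", "body": {"series": "0 0 4 0 0 0; 0 0 8 0 0 0; 0 0 11 0 0 0; 0 0 13 0 0 0; 0 0 13 0 0 0"}}

```text
time: 4.95
position: [0.4826, 0.1378, 0.1174]
tool_rot: [0.994, -0.01, 0.105, 0.001]
ft_force: [-0.0, -0.0, 0.2]
grip_width: 0.0003
grip_force: 0.3
```

>>> {"method": "move_arm", "body": {"series": "0 0 1 0 0 0; 0 0 2 0 0 0; 0 0 3 0 0 0; 0 0 3 0 0 0"}}

```text
time: 5.28
position: [0.4838, 0.1379, 0.1147]
tool_rot: [0.994, -0.01, 0.106, 0.001]
ft_force: [1.5, -0.5, 2.5]
grip_width: 0.0004
grip_force: 1.4
```

>>> {"method": "move_arm", "body": {"series": "-1 0 1 0 0 0; -2 0 2 0 0 0; -2 0 3 0 0 0; -2 0 4 0 0 0; -2 0 4 0 0 0"}}

```text
time: 5.7
position: [0.4843, 0.138, 0.1129]
tool_rot: [0.994, -0.01, 0.109, 0.001]
ft_force: [-1.9, -2.3, 24.7]
grip_width: 0.0005
grip_force: 12.0
```

>>> {"method": "move_arm", "body": {"series": "0 0 1 0 0 0; 0 0 2 0 0 0; 0 0 2 0 0 0"}}

```text
time: 5.95
position: [0.4844, 0.138, 0.1125]
tool_rot: [0.994, -0.01, 0.109, 0.001]
ft_force: [-6.8, -2.9, 40.6]
grip_width: 0.0004
grip_force: 20.2
```

>>> {"method": "move_arm", "body": {"series": "0 0 -15 0 0 0; -20 10 -45 0 0 0; -40 20 -80 0 0 0; -55 25 -95 0 0 0; -55 25 -95 0 0 0; -55 25 -95 0 0 0"}}

```text
time: 6.45
position: [0.4067, 0.1144, 0.1897]
tool_rot: [0.994, -0.01, 0.104, 0.001]
ft_force: [0.2, 0.6, -0.0]
grip_width: 0.0003
grip_force: 0.0
```

```bash
python3 - <<'E'
from h import *
p=robot.camera('wrist'); s=robot.camera('scene')
d=robot.tip_of(p,'rocker_far_end')
for q in d[:1]: print(q['p'],q['xyz'])
u=proj(p,[.475,.138,.09]).astype(int);v=proj(s,[.475,.138,.09]).astype(int)
c=lambda im,u,k:cv2.resize(im[max(u[1]-k,0):u[1]+k,max(u[0]-k,0):u[0]+k],(400,400),interpolation=cv2.INTER_CUBIC)
cv2.imwrite('pics/r.png',np.hstack([c(p['img'],u,50),c(s['img'],v,25)])[:,:,::-1]);print(u,v)
goal([.484,.138,.108],tilt=.21)
E
```

```text
0.72 [0.485, 0.1391, 0.0915]
[225 148] [224 246]
t 6.6 pos [0.4087 0.1146 0.1888] z [ 0.207 -0.004 -0.978] F [0.  0.9 0.6]
goal [0.4794 0.1381 0.1295] shift [ 56.4 -25.   72.6] turn [ 0.   0.1 -0. ] rows 2.2836280862098035 0.00960926614246358
```

View pics/r.png

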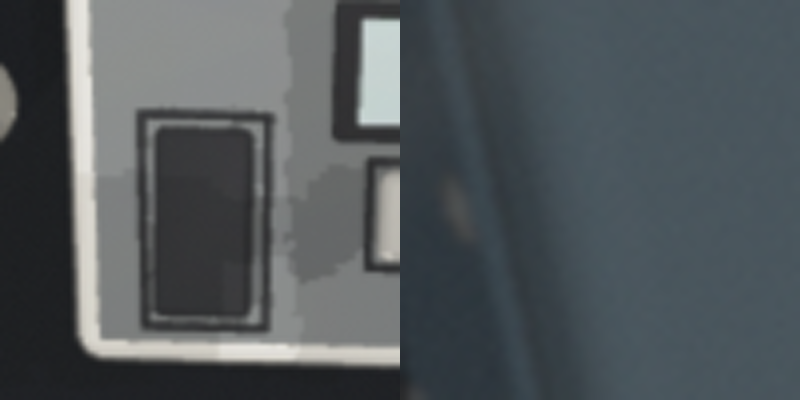

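The network now puts the far end 5 mm lower than before (0.0915 against 0.0965). To be sure, I'll compare it from the same viewpoint as the earlier picture.

>>> {"method": "move_arm", "body": {"series": "0 15 -30 0 0 0; 0 35 -50 0 0 0; -6 44 -62 0 0 0; -6 44 -62 0 0 0; -6 44 -62 0 0 0"}}

```text
time: 7.02
position: [0.3889, 0.0706, 0.2485]
tool_rot: [0.994, -0.011, 0.105, 0.001]
ft_force: [-0.4, 0.4, -1.0]
grip_width: 0.0005
grip_force: 0.0
```

```bash
python3 - <<'E'
from h import *
p=robot.camera('wrist')
for t in ['rocker_far_end','lid_push','spin_key_top','start_key_top']:
  for q in robot.tip_of(p,t)[:1]: print(t,q['p'],q['xyz'],proj(p,q['xyz']))
o=cv2.imread('pics/w1.png')
c=lambda im:cv2.resize(im[125:205,155:235],(400,400),interpolation=cv2.INTER_NEAREST)
cv2.imwrite('pics/r2.png',np.hstack([c(o),c(p['img'][:,:,::-1])]))
goal([.570,.066,.25],tilt=0)
E
```

```text
rocker_far_end 0.84 [0.4887, 0.139, 0.0882] [189. 123.]
lid_push 0.35 [0.4288, -0.1842, 0.0007] [435. 172.]
spin_key_top 0.71 [0.4655, 0.01, 0.0852] [307. 143.]
start_key_top 0.74 [0.4683, 0.0796, 0.0906] [244. 141.]
t 7.27 pos [0.3881 0.0713 0.2479] z [ 0.206 -0.004 -0.979] F [-0.2  0.4 -0.6]
goal [0.57  0.066 0.272] shift [183.    1.7  13.9] turn [ -0.  -11.9   0. ] rows 4.400889163144951 1.6586422590992767
```

View pics/r2.png

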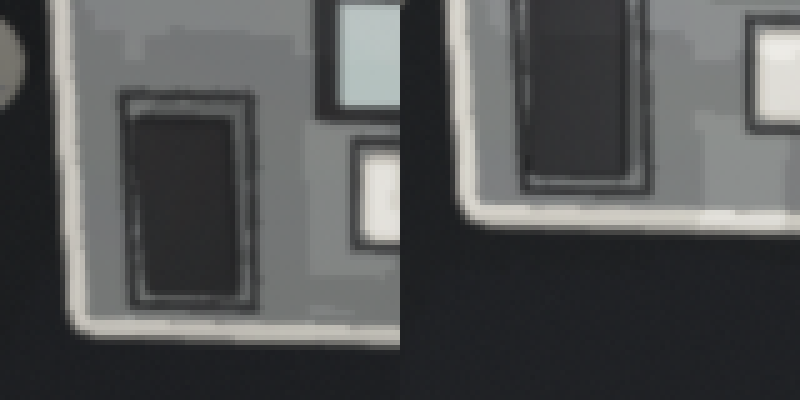

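Before the press the far end stood proud, with a wide gap and an outward lean. Now it sits centred and flush in its frame, so the rocker is over. Next is the lid.

```bash
python3 - <<'E'
from h import *
goal([.40,.066,.262],tilt=0);goal([.596,.066,.262],tilt=0);goal([.596,.066,.235],tilt=0)
E
```

```text
t 7.27 pos [0.3881 0.0713 0.2479] z [ 0.206 -0.004 -0.979] F [-0.2  0.4 -0.6]
goal [0.4   0.066 0.284] shift [ 19.1   5.1 -32.9] turn [ -0.  -11.9   0. ] rows 0.9197614994185613 1.6586422590992767
t 7.27 pos [0.3881 0.0713 0.2479] z [ 0.206 -0.004 -0.979] F [-0.2  0.4 -0.6]
goal [0.596 0.066 0.284] shift [210.9   1.2   7.5] turn [ -0.  -11.9   0. ] rows 5.06063171948443 1.6586422590992767
t 7.27 pos [0.3881 0.0713 0.2479] z [ 0.206 -0.004 -0.979] F [-0.2  0.4 -0.6]
goal [0.596 0.066 0.257] shift [205.3   1.2  33.9] turn [ -0.  -11.9   0. ] rows 4.990840997000622 1.6586422590992767
```

>>> {"method": "move_arm", "body": {"series": "18 5 -33 0 -6 0; 50 5 -26 0 -11.9 0; 90 4 -18 0 -11.9 0; 130 3 -9 0 -11.9 0; 170 2 -1 0 -11.9 0; 200 1 5 0 -11.9 0; 211 1 7 0 -11.9 0; 211 1 7 0 -11.9 0"}}

```text
time: 7.93
position: [0.5991, 0.0658, 0.2842]
tool_rot: [1.0, -0.01, 0.001, 0.0]
ft_force: [0.3, 0.7, -0.1]
grip_width: 0.0004
grip_force: 0.0
```

```bash
python3 - <<'E'
from h import *
p=robot.camera('scene');t=robot.camera('top')
for q in (p,t):
  for n in('lid_push','lid_hinge'):
    for d in robot.tip_of(q,n)[:1]: print(n,d['p'],d['xyz'])
goal([.596,.066,.215],tilt=0)
E
```

```text
lid_push 0.76 [0.582, 0.0642, 0.2106]
t 8.23 pos [0.5946 0.0659 0.2859] z [ 0.001  0.    -1.   ] F [-0.1 -0.4  0.2]
goal [0.596 0.066 0.237] shift [ 1.4 -0.2 48.9] turn [-0. -0. -0.] rows 1.172516168242317 0.004989197747833406
```

>>> {"method": "move_arm", "body": {"series": "1 0 25 0 0 0; 1 0 42 0 0 0; 0 0 50 0 0 0; -5 0 56 0 0 0; -10 0 62 0 0 0; -15 0 69 0 0 0; -20 0 77 0 0 0; -20 0 77 0 0 0"}}

```text
time: 8.9
position: [0.5741, 0.0661, 0.2077]
tool_rot: [1.0, -0.01, -0.001, -0.0]
ft_force: [-0.5, 0.1, -0.0]
grip_width: 0.0005
grip_force: 0.1
```

```bash
python3 - <<'E'
from h import *
goal([.560,.066,.151],tilt=0);goal([.5565,.066,.13],tilt=0)
E
```

```text
t 8.9 pos [0.5741 0.0661 0.2077] z [-0.002  0.    -1.   ] F [-0.5  0.1 -0. ]
goal [0.56  0.066 0.173] shift [-14.    0.4  34.7] turn [-0.   0.1 -0. ] rows 0.8980626670107171 0.012575790986944993
t 8.9 pos [0.5741 0.0661 0.2077] z [-0.002  0.    -1.   ] F [-0.5  0.1 -0. ]
goal [0.5565 0.066  0.152 ] shift [-17.5   0.5  55.7] turn [-0.   0.1 -0. ] rows 1.400772262617365 0.012575790986944993
```

>>> {"method": "move_arm", "body": {"series": "-4 0 8 0 0 0; -8 0 17 0 0 0; -11 0 26 0 0 0; -14 0 35 0 0 0; -15 0 41 0 0 0; -16 0 46 0 0 0; -17 0 50 0 0 0; -17 0 50 0 0 0"}}

```text
time: 9.57
position: [0.5589, 0.0663, 0.1581]
tool_rot: [1.0, -0.01, 0.0, 0.0]
ft_force: [0.1, 0.6, 0.1]
grip_width: 0.0005
grip_force: 0.0
```

>>> {"method": "move_arm", "body": {"series": "0 0 2 0 0 0; 0 0 4 0 0 0; 0 0 6 0 0 0; 0 0 6 0 0 0"}}

```text
time: 9.9
position: [0.5585, 0.0663, 0.1529]
tool_rot: [1.0, -0.01, -0.0, 0.0]
ft_force: [-1.2, 0.1, 4.8]
grip_width: 0.0006
grip_force: 2.4
```

>>> {"method": "move_arm", "body": {"series": "0 0 1 0 0 0; 0 0 2 0 0 0; 0 0 3 0 0 0; 0 0 3 0 0 0"}}

```text
time: 10.23
position: [0.5585, 0.0663, 0.1526]
tool_rot: [1.0, -0.01, 0.0, 0.0]
ft_force: [-7.9, 1.0, 22.2]
grip_width: 0.0008
grip_force: 10.7
```

>>> {"method": "move_arm", "body": {"series": "0 0 1 0 0 0; 0 0 2 0 0 0; 0 0 2 0 0 0"}}

```text
time: 10.48
position: [0.5585, 0.0663, 0.1524]
tool_rot: [1.0, -0.01, 0.001, 0.0]
ft_force: [-10.5, -0.1, 32.3]
grip_width: 0.0001
grip_force: 16.2
```

The lid is on its hard stop. I lift straight up and check that the latch holds.

>>> {"method": "move_arm", "body": {"series": "0 0 -10 0 0 0; 0 0 -40 0 0 0; 0 0 -80 0 0 0; -30 0 -115 0 0 0; -70 0 -115 0 0 0; -110 0 -115 0 0 0; -150 0 -115 0 0 0; -150 0 -115 0 0 0"}}

```text
time: 11.15
position: [0.397, 0.0708, 0.2603]
tool_rot: [1.0, -0.01, -0.007, -0.001]
ft_force: [-1.0, -0.1, -0.7]
grip_width: 0.0004
grip_force: 0.0
```

```bash
python3 - <<'E'
from h import *
p=robot.camera('wrist');t=robot.camera('top')
for q in (p,t):
  for n in('lid_push','lid_hinge','spin_key_top','start_key_top','rocker_far_end'):
    for d in robot.tip_of(q,n)[:1]: print(n,round(d['p'],2),d['xyz'])
im=np.hstack([cv2.resize(p['img'],(400,300)),cv2.resize(t['img'][120:270,150:350],(400,300))])
cv2.imwrite('pics/l.png',im[:,:,::-1])
goal([.464,.010,.104],tilt=.21)
E
```

```text
lid_push 0.6 [0.5468, 0.072, 0.1313]
spin_key_top 0.81 [0.468, 0.0111, 0.0838]
start_key_top 0.64 [0.472, 0.079, 0.0903]
rocker_far_end 0.74 [0.4883, 0.1389, 0.0907]
lid_push 0.69 [0.5483, 0.0671, 0.131]
lid_hinge 0.94 [0.6867, 0.0588, 0.1173]
spin_key_top 0.58 [0.4629, 0.0101, 0.0899]
start_key_top 0.47 [0.4645, 0.0807, 0.09]
rocker_far_end 0.4 [0.4864, 0.1413, 0.0915]
t 11.75 pos [0.4096 0.0693 0.2624] z [ 0.002 -0.    -1.   ] F [-0.6 -0.7 -0.3]
goal [0.4594 0.0101 0.1255] shift [ 50.8  58.2 136.9] turn [ 0.  11.9 -0. ] rows 3.77068814757448 1.6676697910482823
```

View pics/l.png

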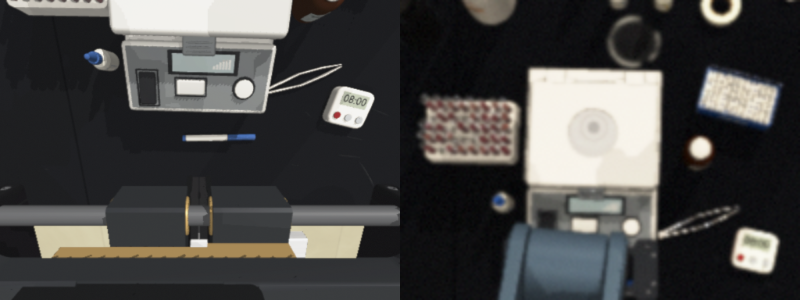

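The wrist view (left half) and the top view (right half) show the lid flat and shut without the arm. The networks put its push point at z 0.131, so it is latched. The round key is at px (243,89) in the left half, and the rocker is still over. Now the round key.

>>> {"method": "move_arm", "body": {"series": "12 15 20 0 4 0; 25 32 45 0 8 0; 40 50 75 0 12 0; 51 58 105 0 12 0; 51 58 125 0 12 0; 51 58 135 0 12 0; 51 58 135 0 12 0"}}

```text
time: 12.33
position: [0.458, 0.0103, 0.1252]
tool_rot: [0.995, -0.011, 0.103, 0.0]
ft_force: [-0.5, -0.4, 0.3]
grip_width: 0.0005
grip_force: 0.0
```

```bash
python3 - <<'E'
from h import *
p=robot.camera('wrist'); save(p,'k.png')
goal([.465,.010,.088],tilt=.21); goal([.466,.010,.084],tilt=.21)
E
```

```text
t 12.38 pos [0.4586 0.0103 0.1264] z [ 0.206 -0.004 -0.978] F [-0.5  0.6 -0. ]
goal [0.4604 0.0101 0.1095] shift [-1.8  0.2 16.9] turn [-0.   0.1 -0.1] rows 0.40798981723465955 0.018867895388623993
t 12.38 pos [0.4586 0.0103 0.1264] z [ 0.206 -0.004 -0.978] F [-0.5  0.6 -0. ]
goal [0.4614 0.0101 0.1055] shift [-1.6  0.2 21. ] turn [-0.   0.1 -0.1] rows 0.5060712946260444 0.018867895388623993
```

View pics/k.png

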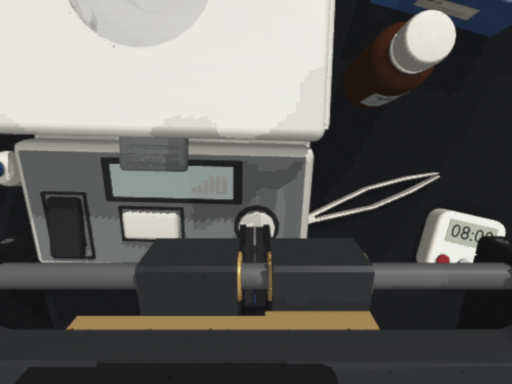

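The fingers are in line with the round key (ring centre at px (257,222), fingers at 255) and well clear of the start key. Now I press.

>>> {"method": "move_arm", "body": {"series": "-1 0 6 0 0 0; -2 0 12 0 0 0; -2 0 16 0 0 0; -2 0 19 0 0 0; -2 0 21 0 0 0; -2 0 21 0 0 0"}}

```text
time: 12.88
position: [0.4619, 0.0104, 0.1069]
tool_rot: [0.994, -0.01, 0.106, 0.001]
ft_force: [-0.8, -0.3, 3.7]
grip_width: 0.0004
grip_force: 1.7
```

>>> {"method": "move_arm", "body": {"series": "0 0 1 0 0 0; 0 0 2 0 0 0; 0 0 2 0 0 0"}}

```text
time: 13.13
position: [0.462, 0.0104, 0.1063]
tool_rot: [0.994, -0.01, 0.107, 0.001]
ft_force: [-5.3, -0.6, 19.4]
grip_width: 0.0008
grip_force: 9.9
```

>>> {"method": "move_arm", "body": {"series": "0 0 0 0 0 0; 0 0 0 0 0 0; 0 0 0 0 0 0; 0 0 0 0 0 0; 0 0 0 0 0 0; 0 0 0 0 0 0; 0 0 0 0 0 0; 0 0 0 0 0 0"}}

```text
time: 13.8
position: [0.462, 0.0104, 0.1063]
tool_rot: [0.994, -0.01, 0.107, 0.001]
ft_force: [-5.1, 0.6, 17.7]
grip_width: 0.0004
grip_force: 9.3
```

```bash
python3 - <<'E'
from h import *
p=robot.camera('wrist'); save(p,'f.png')
for n in('lid_push','rocker_far_end','start_key_top'):
    for d in robot.tip_of(p,n)[:1]: print(n,round(d['p'],2),d['xyz'])
print(robot.get_obs()['ft_force'])
E
```

```text
lid_push 0.65 [0.55, 0.0667, 0.1344]
rocker_far_end 0.6 [0.4871, 0.1367, 0.0915]
start_key_top 0.98 [0.4698, 0.0805, 0.0908]
[-4.76901242  0.1399025  17.72898106]
```

View pics/f.png

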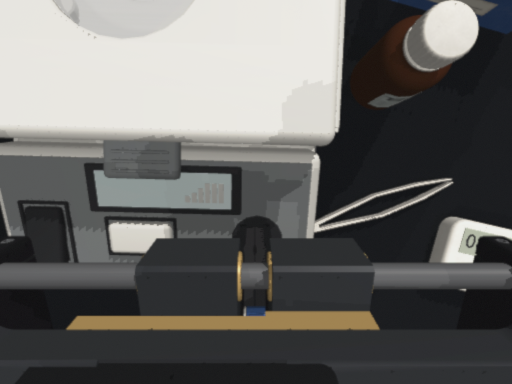

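The fingertips cover the round key at px (257,235) and hold it down with a steady 18 N or so. The lid is shut, and the start key at (141,237) has not been touched.

```bash
python3 -c "
from rig import robot
print(robot.hand_in())"
```

```text
the job is handed in; nothing more can be done
None
```

I switched the centrifuge on, pushed the lid down until it latched, and handed in at about 14 s with the round key held at its stop (about 18 N); the start key and the things around were not touched.

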